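# Fill the cedar tube to its mark

### The job

The clear tube on the entry ledge holds the cedar rounds for the coat cupboard and is not full yet. Drop in more of the loose cedar rounds, lying flat one on another, until the top of the stack is level with the dark steel ring around the tube, and no higher; leave the spare round on the ledge.

Things in the scene. Friction and masses are not known exactly. Their poses are not given: they have to be found in the camera images.
- tube: clear upright tube, fixed: 76 mm outside, 70 mm inside, open on top, on a dark steel foot 96 mm wide, 6 mm thick (top = tube floor). Origin on its axis at ledge level, z up. Rim at 76 mm; dark steel ring mark at 66 mm. One cedar round like the loose ones lies in it, its top at 26 mm. Fingers holding a round do not fit inside: hold its upper half, let go at the mouth and it drops flat
- round_a_center (a point): loose solid cedar round: brown wood disc, 50 mm across, 20 mm thick, about 25 g, flat on the ledge. Point: its centre, 10 mm up; z is the disc axis. All three alike
- round_b_center (a point): loose solid cedar round: brown wood disc, 50 mm across, 20 mm thick, about 25 g, flat on the ledge. Point: its centre, 10 mm up; z is the disc axis. All three alike
- round_c_center (a point): loose solid cedar round: brown wood disc, 50 mm across, 20 mm thick, about 25 g, flat on the ledge. Point: its centre, 10 mm up; z is the disc axis. All three alike. Near the rounds lie a square cedar block (46 x 46 x 20 mm) and a round chrome lip balm tin (42 mm across, 15 mm high), which are not part of the job
Not all that is in view belongs to the job. Leave any purple or red look-alike of the part that bears round_b_center alone.

How it is judged:
By the outcome, as a careful person would: the job done as asked, in the order asked, and still so for the second after the job is handed in, with the robot touching nothing.
It also fails if it takes over 64 s, if anything falls off the work surface, if the arm or the gripper's body presses on something with over 40 N, if the wrist force passes 120 N, or if a joint passes its speed limit or range.

### The arm

A 6-joint arm with a two-finger parallel gripper is mounted at the origin on the work surface. World frame = base frame: x ahead of the robot, y to its left, z up, the work surface at z = 0. Lengths are in m, angles in rad, forces in N, time in s.
With the tool pointing down it reaches from about 0.425 to 0.95 m from the base axis. Payload 3.5 kg.
Tool frame: the origin (TCP) lies at the very end of the fingers, on their centre line; the grasp point (between the pads) lies 19 mm behind it; x points along the fingers, z is the direction in which the jaws open and shut, and the axes are right-handed (so a half turn about x gives the same grasp; the last joint's range is limited). The gripper opens to 85 mm and grips with 20 to 120 N. Pads are 22 mm wide; open, the fingers measure 114 mm over their backs; the gripper's body (76 mm by 85 mm) begins 54 mm behind the grasp point. The pads swing forward as they close: fully open they stand 13 mm farther back than shut.
Start: joints at [-1.425, 0.286, 1.577, -0, 1.279, -0.15], TCP at [0.197, -0.646, 0.231] pointing down, gripper open.
Joint ranges: [-2.77, 2.77], [-0.9, 2.22], [0.21, 2.48], [-1.53, 4.67], [0.24, 2.81], [-2.84, 2.84]. Speed limits (rad/s): [2.79, 2.79, 3.14, 3.14, 3.14, 3.14].

### API

Orientations are given as a unit quaternion [x, y, z, w].
In Python, from plant import ctrl, cams gives the robot as it stands.
- The arm moves only by the tool play_rows, never from a script. Its argument "rows" is a list of rows, each a list of 3 entries, a list of its own where there are three numbers: the opening in per cent of the stroke, from 0 (shut) to 100 (fully open), then the shift along the tool's x, y, z in units of 0.3 m (1.0 is 0.3 m), then the turn, a rotation vector about the tool's x, y, z in units of pi/2 rad (1.0 is pi/2 rad). A call has 1 to 10 rows; each row is the pose to reach, as a shift and turn from the pose commanded when the call began, along the tool's axes at that moment; what a row does not reach only later rows make up. A row lasts 1/12 s, in which the tool goes at most 41.7 mm and 7.16 degrees, less where a joint would pass 70% of its speed; a pose out of reach is approached as far as the arm can. A call with a number of a shift or a turn outside -1 to 1 is refused whole. A call with a gripper value outside its range is refused whole. The fingers move at their own pace and stop on an object; "force" is the grip in N (left out, the last holds). Time passes only in rows, so rows that repeat a pose let the fingers close. It gives the time, the measured TCP pose, the force and the opening at its end, in the units of the state.
- ctrl.get_state(): the state, without advancing time (a new reading comes with each control period).
- cams.read_camera(name): name is "side" or "top"; returns a dict with "color" (400x640x3 uint8, red, green, blue), "fx", "fy", "cx", "cy" (pixels), "k1" (the pictures are not rectified: a ray, as slopes to the right and down, at radius r is drawn at 1 + k1 r^2 times it, then the intrinsics apply), "view" (4x4, takes a point from world to camera coordinates). Camera axes: x right, y down, z forward; pixel columns grow to the right and rows downward; lengths in m; the calibration is good to about 2 mm. A picture is of the moment at which its call begins. There is no depth.
- ctrl.sign_off(): hands the job in, once; it reports no verdict.
The state is a dict: "time": time; "qpos": joint angles; "dq": joint speeds; "joint_efforts": joint torques, N m; "eef_pos": TCP position; "tcp_rot": TCP orientation; "contact_force": force on the tool from outside, world axes, zero at the start; "wrist_torque": the same for the moment, N m; "opening": opening from 0.0 (shut) to 1.0 (fully open).
Only numpy, scipy, OpenCV 4.12 (cv2) and the standard library are available. Lean on these libraries where they do the work, as an engineer would, in place of code of your own. Each camera call takes 0.05 s, during which the arm holds its last target. There are 200 camera calls.

## Working session

There is one attempt and no reset: what is moved stays moved. The work goes in short steps, Python scripts to look and compute and a tool call to move; the robot and the scene stay as the last step left them, time stands still between calls to the robot, and variables do not carry over. Pictures are saved under pics/ and viewed, about 8 in all and at most 12, crops included, and the job is handed in when it is done.

Besides the shell and the picture viewer there is one more tool, called after "Call:" as a command line: name --argument value ..., lists and objects as JSON in quotes. play_rows: Moves the arm, as the interface text tells. Shifts and turns lie within -1 to 1; 1 stands for 0.3 m of shift or pi/2 rad of turn. Its arguments: {"type":"object","properties":{"rows":{"type":"array"},"force":{"type":"number"}},"required":["rows"]}

```bash
ls; mkdir -p pics
python3 - <<'E'
from plant import ctrl,cams
import cv2
for n in("top","side"):
    c=cams.read_camera(n); cv2.imwrite(f"pics/{n}0.png",c["color"][:,:,::-1])
    print(n,{k:c[k] for k in("fx","fy","cx","cy","k1")});print(c["view"])
s=ctrl.get_state();print(s)
E
```

```text
pics
top {'fx': 376.76693568637154, 'fy': 376.76693568637154, 'cx': 323.03919990990084, 'cy': 198.44315136610265, 'k1': 0.014745413081551995}
[[-6.39063871e-02 -9.97955836e-01 -3.51715524e-04 -6.02152023e-02]
 [-9.71339253e-01  6.22827794e-02 -2.29392481e-01  5.81304245e-01]
 [ 2.28945471e-01 -1.43180096e-02 -9.73333944e-01  6.94741534e-01]
 [ 0.00000000e+00  0.00000000e+00  0.00000000e+00  1.00000000e+00]]
side {'fx': 446.5735251402447, 'fy': 446.5735251402447, 'cx': 319.545789738437, 'cy': 198.00665025574162, 'k1': -0.09010878817198947}
[[-0.90561489 -0.42389498  0.01321802  0.47953226]
 [-0.30890873  0.6379609  -0.70539442  0.27187046]
 [ 0.29058057 -0.64289885 -0.70869175  0.82774741]
 [ 0.          0.          0.          1.        ]]
{'time': 0.1, 'qpos': array([-1.42501369e+00,  2.87105735e-01,  1.57807760e+00, -1.70149006e-07,
        1.27857412e+00, -1.49971055e-01]), 'dq': array([ 0.00277696,  0.00021485, -0.00401704, -0.00071835, -0.00086871,
        0.00136914]), 'joint_efforts': array([ 1.41500179e-03, -4.07294512e+01, -2.93698132e+01, -1.54775375e-04,
        3.40546903e-03,  9.05888484e-07]), 'eef_pos': array([ 0.19669386, -0.64507149,  0.23004093]), 'tcp_rot': array([ 0.42141586,  0.56875209, -0.42033127,  0.56767188]), 'contact_force': array([-0.05950254, -0.12904477, -0.66488495]), 'wrist_torque': array([-0.07272288,  0.02928725,  0.0113332 ]), 'opening': 0.9984278228987703}
```

View pics/top0.png

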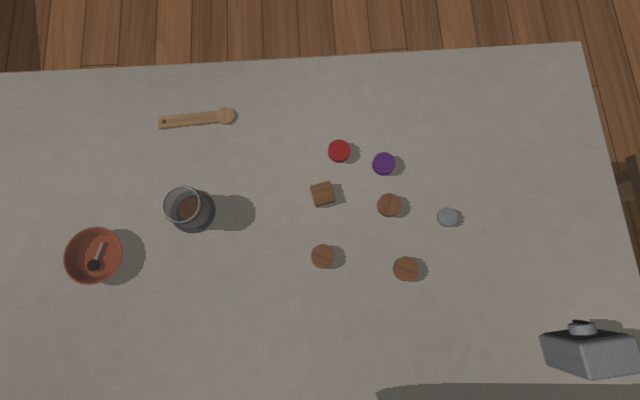

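View pics/side0.png

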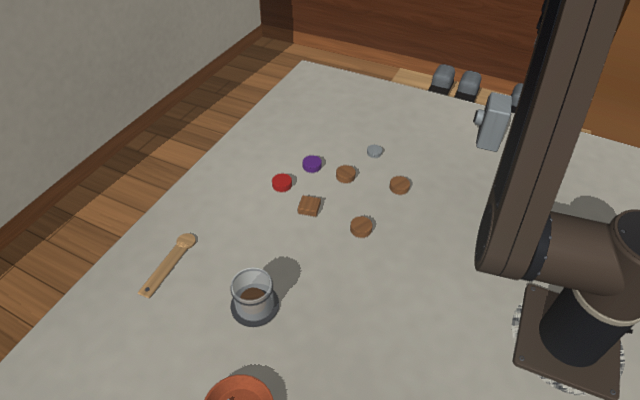

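Top view: the brown round discs are at (322,256), (389,205) and (405,268). Look-alikes are the square block (322,194), the red disc (339,151), the purple disc (383,164) and the chrome tin (447,217). The tube is at about (187,207). In the side view the rounds are at (361,227), (346,174) and (400,185), and the tube is at (253,295). I'll use the three brown rounds. Next I'll measure them and check a close crop.

```bash
cat > h.py <<'E'
import numpy as np,cv2
from plant import ctrl,cams
def cal(c):
    K=np.array([[c["fx"],0,c["cx"]],[0,c["fy"],c["cy"]],[0,0,1]]);return K,np.array([c["k1"],0,0,0,0.])
def ray(c,p):
    K,D=cal(c);u=cv2.undistortPoints(np.array([[p]],float),K,D)[0,0]
    R=c["view"][:3,:3];return -R.T@c["view"][:3,3],R.T@np.array([*u,1])
def plane(c,p,z):
    o,d=ray(c,p);return o+d*(z-o[2])/d[2]
def pix(c,P):
    K,D=cal(c);V=np.array(c["view"]);return cv2.projectPoints(np.array([P],float),cv2.Rodrigues(V[:3,:3])[0],V[:3,3],K,D)[0][0,0]
def brown(c,box):
    x,y,w,h=box;m=np.zeros((400,640),np.uint8)
    hsv=cv2.cvtColor(c["color"],cv2.COLOR_RGB2HSV);m[y:y+h,x:x+w]=cv2.inRange(hsv,(4,85,40),(16,200,220))[y:y+h,x:x+w]
    m=cv2.morphologyEx(m,cv2.MORPH_CLOSE,np.ones((3,3)))
    out=[]
    for k in cv2.findContours(m,0,2)[0]:
        if cv2.contourArea(k)>120:
            M=cv2.moments(k);r=cv2.minAreaRect(k);out.append((M["m10"]/M["m00"],M["m01"]/M["m00"],M["m00"],M["m00"]/(r[1][0]*r[1][1])))
    return out
E
python3 - <<'E'
from h import *
t=cams.read_camera("top");s=cams.read_camera("side")
for n,c,b in(("top",t,(280,130,200,170)),("side",s,(260,130,170,120))):
    for o in brown(c,b):
        print(n,np.round(o,2),"z15",plane(c,o[:2],.017).round(4))
def up(c,x,y,w,h,k):return cv2.resize(c["color"][y:y+h,x:x+w,::-1],None,fx=k,fy=k,interpolation=cv2.INTER_CUBIC)
a=up(t,295,140,170,150,3);b=np.hstack([up(t,150,170,80,75,5),up(s,215,255,80,75,5)])
im=np.zeros((600,800,3),np.uint8);im[:225,:255]=cv2.resize(a,(255,225));im[225:,:]=b
cv2.imwrite("pics/crop1.png",im)
E
```

```text
top [405.39 268.47 431.     0.78] z15 [ 0.4288 -0.2584  0.017 ]
top [322.26 255.91 387.5    0.8 ] z15 [ 0.4654 -0.0885  0.017 ]
top [388.66 204.57 379.5    0.79] z15 [ 0.5656 -0.238   0.017 ]
top [322.26 193.18 387.     0.91] z15 [ 0.6    -0.0971  0.017 ]
side [360.84 226.47 338.5    0.81] z15 [ 0.4654 -0.0817  0.017 ]
side [308.76 205.47 330.     0.86] z15 [ 0.5996 -0.0896  0.017 ]
side [399.28 184.83 272.5    0.8 ] z15 [ 0.4293 -0.2506  0.017 ]
side [345.29 173.55 254.5    0.79] z15 [ 0.5657 -0.2303  0.017 ]
```

View pics/crop1.png

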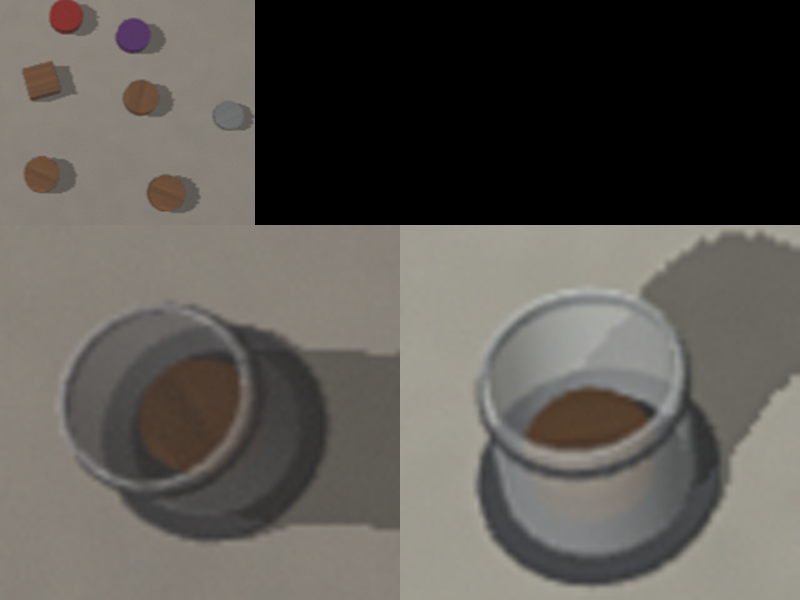

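The crop confirms that the three discs are plain brown rounds, and that the square, tin, red and purple ones are separate. The tube already holds one round. Next come the tube position and the tool axes.

Run:
```python
from h import *
from scipy.spatial.transform import Rotation as Ro
t=cams.read_camera("top");s=cams.read_camera("side")
print("top rim",plane(t,(181.4,204.5),.076).round(4),"foot",plane(t,(193,211.4),.003).round(4))
print("side rim",plane(s,(251.6,285.2),.076).round(4))
# foot extremes in side view: left/right/bottom edges at z=0
for p in((230.6,304),(279,304),(254.5,327)):print("side foot",plane(s,p,.003).round(4))
def tri(a,b):
    (o1,d1),(o2,d2)=ray(t,a),ray(s,b);A=np.c_[d1,-d2];k=np.linalg.lstsq(A,o2-o1,rcond=None)[0]
    return ((o1+k[0]*d1+o2+k[1]*d2)/2).round(4),np.linalg.norm(A@k-o2+o1).round(4)
print("tri rounds",tri((405.39,268.47),(399.28,184.83)),tri((322.26,255.91),(360.84,226.47)),tri((388.66,204.57),(345.29,173.55)),"rim",tri((181.4,204.5),(251.6,285.2)))
st=ctrl.get_state();print(Ro.from_quat(st["tcp_rot"]).as_matrix().round(4),st["eef_pos"])
# where the tool shows: TCP pixel in both views
print("tcp px",pix(t,st["eef_pos"]),pix(s,st["eef_pos"]))
```

```text
top rim [0.58   0.1848 0.076 ] foot [0.5806 0.1863 0.003 ]
side rim [0.5798 0.1909 0.076 ]
side foot [0.626  0.2082 0.003 ]
side foot [0.54   0.1663 0.003 ]
side foot [0.5578 0.2309 0.003 ]
tri rounds (array([ 0.43  , -0.2601,  0.0083]), np.float64(0.0019)) (array([ 0.4667, -0.0884,  0.0092]), np.float64(0.0013)) (array([ 0.5682, -0.2396,  0.0082]), np.float64(0.0016)) rim (array([0.5821, 0.1874, 0.0694]), np.float64(0.001))
[[-1.000e-04  9.566e-01  2.915e-01]
 [ 9.000e-04  2.915e-01 -9.566e-01]
 [-1.000e+00  1.000e-04 -9.000e-04]] [ 0.19675781 -0.64543895  0.2308336 ]
tcp px [742.62960049 416.61907429] [539.31389709  59.79362518]
```

Call:
play_rows --rows '[[100, [0, 0.7, -0.76], [0, 0, 0]], [100, [0, 0.7, -0.76], [0, 0, 0]], [100, [0, 0.7, -0.76], [0, 0, 0]], [100, [0, 0.7, -0.76], [0, 0, 0]], [100, [0, 0.7, -0.76], [0, 0, 0]], [100, [0, 0.7, -0.76], [0, 0, 0]], [100, [0, 0.7, -0.76], [0, 0, 0]], [100, [0, 0.7, -0.76], [0, 0, 0]], [100, [0, 0.7, -0.76], [0, 0, 0]]]' --force 30

```text
time: 1.05
eef_pos: [0.3326, -0.3629, 0.2313]
tcp_rot: [0.42, 0.569, -0.419, 0.569]
contact_force: [0.0, -0.8, -0.2]
opening: 1.002
```

Call:
play_rows --rows '[[100, [0.1, 0.7, -0.76], [0, 0, 0]], [100, [0.2, 0.7, -0.76], [0, 0, 0]], [100, [0.3, 0.7, -0.76], [0, 0, 0]], [100, [0.37, 0.7, -0.76], [0, 0, 0]], [100, [0.37, 0.7, -0.76], [0, 0, 0]], [100, [0.37, 0.7, -0.76], [0, 0, 0]], [100, [0.37, 0.7, -0.76], [0, 0, 0]], [100, [0.37, 0.7, -0.76], [0, 0, 0]], [100, [0.37, 0.7, -0.76], [0, 0, 0]], [100, [0.37, 0.7, -0.76], [0, 0, 0]]]'

```text
time: 1.88
eef_pos: [0.4655, -0.086, 0.1191]
tcp_rot: [0.419, 0.57, -0.42, 0.568]
contact_force: [-0.3, -1.0, 0.2]
opening: 1.001
```

```bash
cat >> h.py <<'E'
def look(name,P,mark,w=100,h=75,k=4):
    ims=[]
    for n in("top","side"):
        c=cams.read_camera(n);im=c["color"][:,:,::-1].copy();p=pix(c,P)
        x,y=int(np.clip(p[0]-w/2,0,640-w)),int(np.clip(p[1]-h/2,0,400-h))
        im=cv2.resize(im[y:y+h,x:x+w],None,fx=k,fy=k,interpolation=cv2.INTER_CUBIC)
        for m,col in zip(mark,((0,255,0),(0,255,255),(255,0,255))):
            q=(pix(c,m)-[x,y]+.5)*k;cv2.drawMarker(im,(int(q[0]),int(q[1])),col,0,14,1)
        ims.append(im);print(n,x,y)
    cv2.imwrite("pics/"+name,np.hstack(ims))
E
python3 - <<'E'
from h import *
look("a1.png",[.4655,-.086,.06],[[.4655,-.086,.02],[.4655,-.086,.119]],100,125,4)
E
```

```text
top 270 191
side 313 149
```

View pics/a1.png

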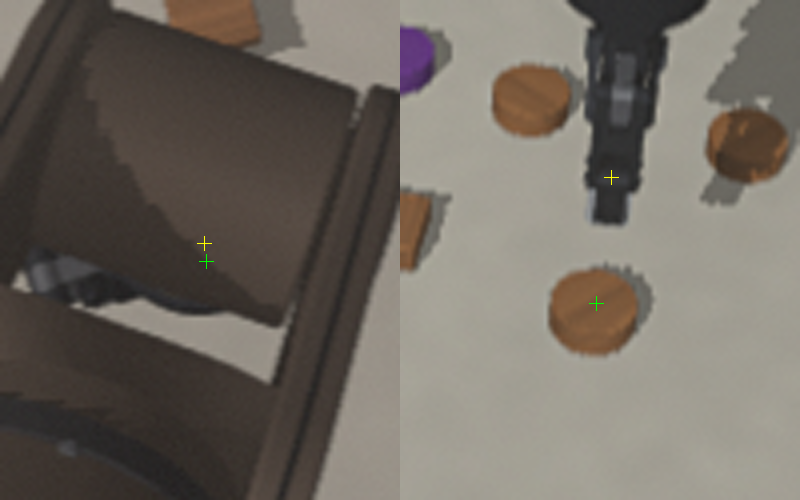

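Call:
play_rows --rows '[[100, [0.12, 0, 0], [0, 0, 0]], [100, [0.24, 0, 0], [0, 0, 0]], [100, [0.34, 0, 0], [0, 0, 0]], [100, [0.373, 0, 0], [0, 0, 0]], [100, [0.373, 0, 0], [0, 0, 0]], [40, [0.373, 0, 0], [0, 0, 0]], [40, [0.373, 0, 0], [0, 0, 0]], [40, [0.373, 0, 0], [0, 0, 0]], [40, [0.373, 0, 0], [0, 0, 0]], [40, [0.373, 0, 0], [0, 0, 0]]]' --force 30

```text
time: 2.82
eef_pos: [0.4676, -0.0882, 0.0111]
tcp_rot: [0.421, 0.567, -0.421, 0.57]
contact_force: [-0.9, -0.9, 5.6]
opening: 0.564
```

Call:
play_rows --rows '[[40, [0, 0, 0], [0, 0, 0]], [40, [0, 0, 0], [0, 0, 0]], [40, [0, 0, 0], [0, 0, 0]]]'

```text
time: 3.07
eef_pos: [0.4677, -0.0881, 0.0111]
tcp_rot: [0.421, 0.567, -0.421, 0.57]
contact_force: [-1.0, -1.9, 5.7]
opening: 0.563
```

Call:
play_rows --rows '[[40, [-0.05, 0, 0], [0, 0, 0]], [40, [-0.15, 0, 0], [0, 0, 0]], [40, [-0.25, 0, 0], [0, 0, 0]], [40, [-0.35, 0, 0], [0, 0, 0]], [40, [-0.4, 0, 0], [0, 0, 0]], [40, [-0.4, 0, 0], [0, 0, 0]]]'

```text
time: 3.57
eef_pos: [0.469, -0.0883, 0.1343]
tcp_rot: [0.422, 0.564, -0.42, 0.572]
contact_force: [-0.1, -0.1, 0.1]
opening: 0.563
```

Run:
```python
from h import *
s=ctrl.get_state();e=s["eef_pos"];print(e,s["contact_force"],s["opening"])
c=cams.read_camera("side");x,y=(pix(c,e)-[50,50]).astype(int)
cv2.imwrite("pics/a2.png",cv2.resize(c["color"][y:y+100,x:x+100,::-1],None,fx=6,fy=6,interpolation=cv2.INTER_CUBIC))
print(x,y,pix(c,e))
```

```text
[ 0.46904147 -0.08828284  0.13433101] [-0.05849951 -0.12126296  0.1453292 ] 0.5629487456154744
314 136 [364.83355398 186.39165598]
```

View pics/a2.png

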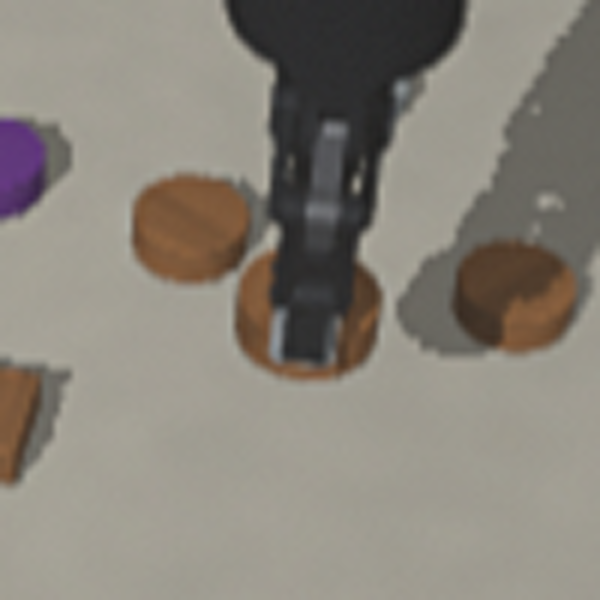

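Call:
play_rows --rows '[[40, [0, 0.062, -0.077], [0, 0, 0]], [40, [0, 0.142, -0.177], [0, 0, 0]], [40, [0, 0.222, -0.276], [0, 0, 0]], [40, [0, 0.302, -0.375], [0, 0, 0]], [40, [0, 0.382, -0.474], [0, 0, 0]], [40, [0, 0.462, -0.574], [0, 0, 0]], [40, [0, 0.542, -0.673], [0, 0, 0]], [40, [0, 0.602, -0.747], [0, 0, 0]], [40, [0, 0.622, -0.772], [0, 0, 0]], [40, [0, 0.622, -0.772], [0, 0, 0]]]'

```text
time: 4.45
eef_pos: [0.576, 0.1907, 0.1265]
tcp_rot: [0.419, 0.57, -0.421, 0.568]
contact_force: [0.6, -0.9, -0.3]
opening: 0.564
```

Run:
```python
from h import *
from scipy.spatial.transform import Rotation as Ro
s=ctrl.get_state();e=s["eef_pos"];print(e,s["contact_force"],s["opening"]);print(Ro.from_quat(s["tcp_rot"]).as_matrix().round(3))
look("a3.png",[.58,.187,.1],[[.58,.187,.076],e],90,120,4)
```

```text
[0.57595128 0.19070137 0.12654931] [ 0.62786719 -0.85677331 -0.29694589] 0.5641322407305465
[[-0.003  0.956  0.295]
 [-0.     0.295 -0.956]
 [-1.    -0.003 -0.   ]]
top 130 141
side 206 216
```

View pics/a3.png

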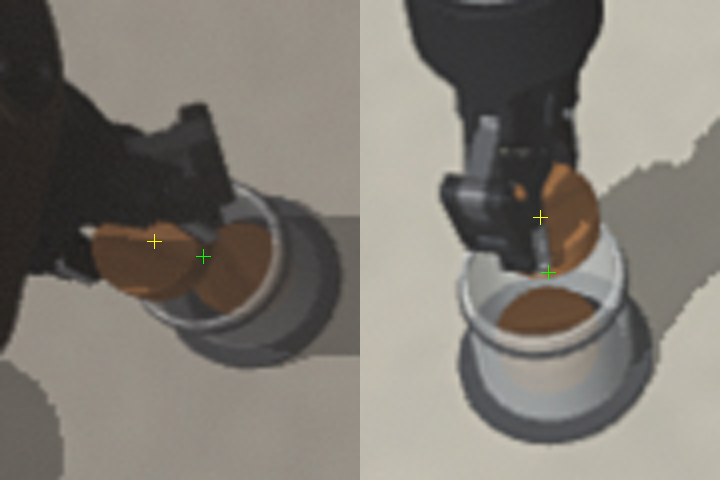

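The disc has swung about the jaw axis: in the side view it stands almost on edge beside the tube mouth. I won't release it here. I'll take it to clear ledge, lay it flat, and regrip harder at mid-diameter with gentler accelerations.

Call:
play_rows --rows '[[40, [-0.1, -0.02, 0.027], [0, 0, 0]], [40, [-0.1, -0.06, 0.08], [0, 0, 0]], [40, [-0.1, -0.11, 0.15], [0, 0, 0]], [40, [-0.1, -0.16, 0.22], [0, 0, 0]], [40, [-0.1, -0.21, 0.29], [0, 0, 0]], [40, [-0.1, -0.26, 0.36], [0, 0, 0]], [40, [-0.1, -0.3, 0.41], [0, 0, 0]], [40, [-0.05, -0.325, 0.445], [0, 0, 0]], [40, [0, -0.334, 0.455], [0, 0, 0]], [40, [0.1, -0.334, 0.455], [0, 0, 0]]]' --force 60

```text
time: 5.38
eef_pos: [0.5217, 0.026, 0.1008]
tcp_rot: [0.423, 0.565, -0.421, 0.57]
contact_force: [0.9, -0.4, -0.4]
opening: 0.547
```

Call:
play_rows --rows '[[40, [0.05, 0, 0], [0, 0, 0]], [40, [0.1, 0, 0], [0, 0, 0]], [40, [0.15, 0, 0], [0, 0, 0]], [40, [0.15, 0, 0], [0, 0, 0]]]'

```text
time: 5.72
eef_pos: [0.5166, 0.0279, 0.0498]
tcp_rot: [0.42, 0.57, -0.423, 0.565]
contact_force: [-1.3, -0.4, -1.6]
opening: 0.552
```

Run:
```python
from h import *
s=ctrl.get_state();e=s["eef_pos"];print(e,s["contact_force"],s["opening"])
c=cams.read_camera("side");x,y=(pix(c,e)-[50,50]).astype(int)
cv2.imwrite("pics/a4.png",cv2.resize(c["color"][y:y+100,x:x+100,::-1],None,fx=6,fy=6,interpolation=cv2.INTER_CUBIC))
print(x,y,pix(c,e))
```

```text
[0.51664381 0.02787594 0.04982921] [-1.32309004 -0.35903071 -1.63758115] 0.5516793789606173
269 193 [319.7842015  243.80148031]
```

View pics/a4.png

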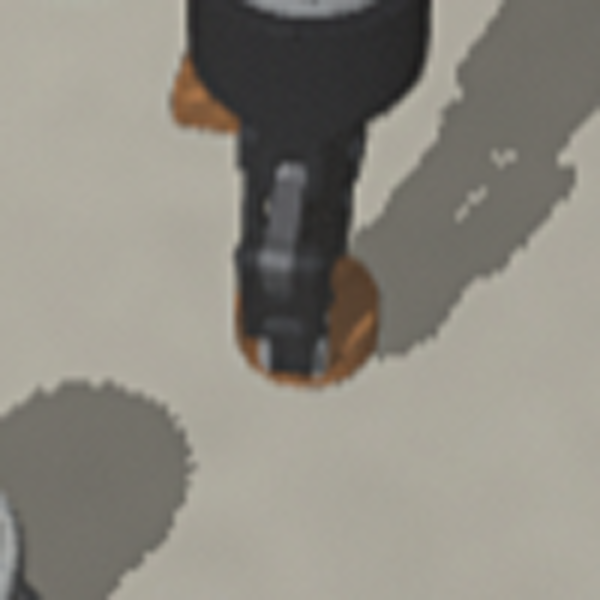

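On reflection, the disc is level here. Its visible outline (about 24 px wide, 22 px high at crop (305,320)) fits a flat disc seen at 45°. The a3 picture fits too: 28 px of height is what a flat disc would show there, with the near finger hiding its left half. So it is still gripped flat, and I'll go back to the tube at a gentle pace.

Call:
play_rows --rows '[[40, [-0.1, 0, 0], [0, 0, 0]], [40, [-0.2, 0.02, -0.025], [0, 0, 0]], [40, [-0.27, 0.06, -0.075], [0, 0, 0]], [40, [-0.27, 0.12, -0.15], [0, 0, 0]], [40, [-0.27, 0.18, -0.226], [0, 0, 0]], [40, [-0.27, 0.24, -0.301], [0, 0, 0]], [40, [-0.27, 0.3, -0.376], [0, 0, 0]], [40, [-0.27, 0.34, -0.426], [0, 0, 0]], [40, [-0.27, 0.358, -0.449], [0, 0, 0]], [40, [-0.27, 0.358, -0.449], [0, 0, 0]]]'

```text
time: 6.6
eef_pos: [0.5846, 0.19, 0.1355]
tcp_rot: [0.421, 0.568, -0.42, 0.569]
contact_force: [-0.9, -0.0, 0.4]
opening: 0.545
```

Call:
play_rows --rows '[[40, [0, 0, 0], [0, 0, 0]], [40, [0, 0, 0], [0, 0, 0]]]'

```text
time: 6.77
eef_pos: [0.5837, 0.188, 0.1346]
tcp_rot: [0.421, 0.568, -0.421, 0.568]
contact_force: [0.1, -0.7, -1.1]
opening: 0.552
```

Call:
play_rows --rows '[[40, [0.05, -0.01, 0], [0, 0, 0]], [40, [0.11, -0.01, 0], [0, 0, 0]], [40, [0.15, -0.01, 0], [0, 0, 0]], [40, [0.175, -0.01, 0], [0, 0, 0]], [40, [0.175, -0.01, 0], [0, 0, 0]], [40, [0.175, -0.01, 0], [0, 0, 0]], [40, [0.175, -0.01, 0], [0, 0, 0]]]'

```text
time: 7.35
eef_pos: [0.5819, 0.1883, 0.0828]
tcp_rot: [0.421, 0.568, -0.421, 0.569]
contact_force: [-0.6, -0.2, 0.6]
opening: 0.546
```

Run:
```python
from h import *
s=ctrl.get_state();e=s["eef_pos"];print(e,s["contact_force"],s["opening"])
look("a5.png",[.58,.187,.08],[[.58,.187,.076],e],90,100,4)
```

```text
[0.58186152 0.18826528 0.08284809] [-0.62945697 -0.18500786  0.61702798] 0.545607095964665
top 134 154
side 207 232
```

View pics/a5.png

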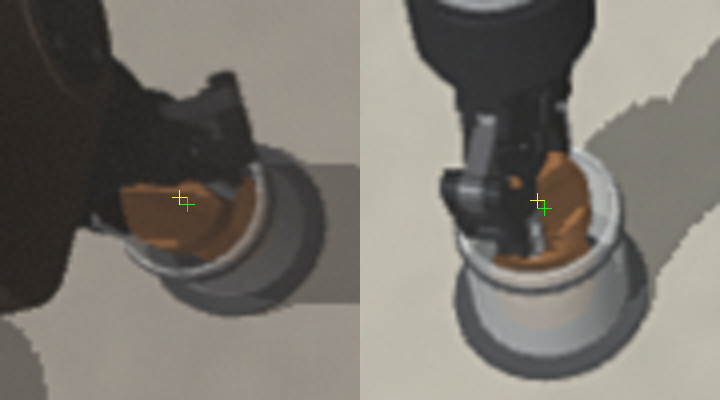

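The disc sits level and centred at the tube mouth (side crop about (540,205), rim spanning 458–622), with no contact force. I'll release it.

Call:
play_rows --rows '[[70, [0, 0, 0], [0, 0, 0]], [80, [0, 0, 0], [0, 0, 0]], [90, [0, 0, 0], [0, 0, 0]], [100, [0, 0, 0], [0, 0, 0]], [100, [0, 0, 0], [0, 0, 0]], [100, [-0.06, 0, 0], [0, 0, 0]], [100, [-0.16, 0, 0], [0, 0, 0]], [100, [-0.28, 0, 0], [0, 0, 0]], [100, [-0.38, 0, 0], [0, 0, 0]]]'

```text
time: 8.2
eef_pos: [0.5811, 0.1884, 0.1977]
tcp_rot: [0.421, 0.568, -0.421, 0.568]
contact_force: [0.2, 0.2, 0.8]
opening: 1.003
```

Call:
play_rows --rows '[[100, [0, -0.23, 0.667], [0, 0, 0]], [100, [0, -0.23, 0.667], [0, 0, 0]], [100, [0, -0.23, 0.667], [0, 0, 0]], [100, [0, -0.23, 0.667], [0, 0, 0]], [100, [0, -0.23, 0.667], [0, 0, 0]], [100, [0, -0.23, 0.667], [0, 0, 0]], [100, [0, -0.23, 0.667], [0, 0, 0]]]'

```text
time: 8.78
eef_pos: [0.5734, -0.0255, 0.196]
tcp_rot: [0.422, 0.567, -0.422, 0.567]
contact_force: [0.0, 1.2, -0.9]
opening: 0.999
```

Call:
play_rows --rows '[[100, [0.1, -0.23, 0.667], [0, 0, 0]], [100, [0.2, -0.23, 0.667], [0, 0, 0]], [100, [0.26, -0.23, 0.667], [0, 0, 0]], [100, [0.26, -0.23, 0.667], [0, 0, 0]], [100, [0.26, -0.23, 0.667], [0, 0, 0]], [100, [0.26, -0.23, 0.667], [0, 0, 0]], [100, [0.26, -0.23, 0.667], [0, 0, 0]], [100, [0.26, -0.23, 0.667], [0, 0, 0]]]'

```text
time: 9.45
eef_pos: [0.5659, -0.2337, 0.1172]
tcp_rot: [0.421, 0.569, -0.421, 0.567]
contact_force: [-0.2, 0.0, -0.8]
opening: 1.001
```

Run:
```python
from h import *
s=ctrl.get_state();e=s["eef_pos"];print(e,s["contact_force"],s["opening"])
t=cams.read_camera("top");c=cams.read_camera("side")
for n,k,b in(("top",t,(160,180,60,60)),("side",c,(225,260,60,60)),("side",c,(260,130,170,120))):
    for o in brown(k,b):print(n,np.round(o,2),plane(k,o[:2],.017).round(4))
up=lambda k,P,w,h:(lambda p:cv2.resize(k["color"][int(p[1])-h//2:int(p[1])+h//2,int(p[0])-w//2:int(p[0])+w//2,::-1],(266,300),interpolation=cv2.INTER_CUBIC))(pix(k,P))
cv2.imwrite("pics/a6.png",np.hstack([up(t,[.58,.187,.05],62,70),up(c,[.58,.187,.05],62,70),up(c,[.566,-.234,.05],88,100)]))
```

```text
[ 0.56585322 -0.23370768  0.11724739] [-0.24143832  0.00238852 -0.83844911] 1.0005478937068155
top [184.56 208.19 391.5    0.73] [0.5857 0.1997 0.017 ]
side [253.16 291.95 228.5    0.73] [0.5944 0.1717 0.017 ]
side [308.71 205.46 328.     0.86] [ 0.5998 -0.0896  0.017 ]
side [399.26 184.8  273.5    0.8 ] [ 0.4293 -0.2507  0.017 ]
side [345.29 173.55 254.5    0.79] [ 0.5657 -0.2303  0.017 ]
```

View pics/a6.png

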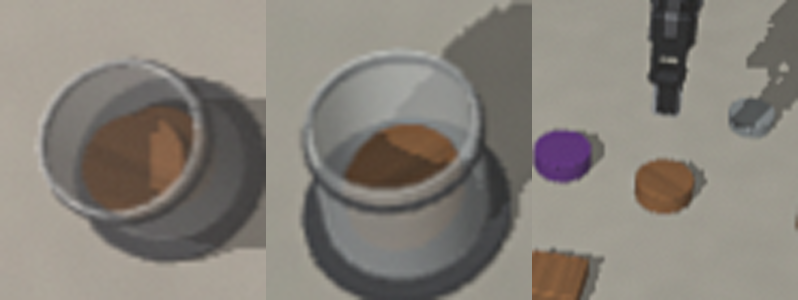

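The second round lies flat in the tube, seen in both views. The gripper is above round (346,174), clear of the purple disc and the tin. Now I'll pick this round.

Call:
play_rows --rows '[[100, [0.12, 0, 0], [0, 0, 0]], [100, [0.24, 0, 0], [0, 0, 0]], [100, [0.33, 0, 0], [0, 0, 0]], [100, [0.36, 0, 0], [0, 0, 0]], [100, [0.36, 0, 0], [0, 0, 0]], [40, [0.36, 0, 0], [0, 0, 0]], [40, [0.36, 0, 0], [0, 0, 0]], [40, [0.36, 0, 0], [0, 0, 0]], [40, [0.36, 0, 0], [0, 0, 0]], [40, [0.36, 0, 0], [0, 0, 0]]]' --force 50

```text
time: 10.38
eef_pos: [0.5681, -0.2358, 0.0135]
tcp_rot: [0.421, 0.566, -0.421, 0.57]
contact_force: [0.4, 0.6, 5.7]
opening: 0.547
```

Call:
play_rows --rows '[[40, [0, 0, 0], [0, 0, 0]], [40, [0, 0, 0], [0, 0, 0]], [40, [-0.05, 0, 0], [0, 0, 0]], [40, [-0.15, 0, 0], [0, 0, 0]], [40, [-0.25, 0, 0], [0, 0, 0]], [40, [-0.35, 0, 0], [0, 0, 0]], [40, [-0.42, 0, 0], [0, 0, 0]], [40, [-0.42, 0, 0], [0, 0, 0]]]'

```text
time: 11.05
eef_pos: [0.5695, -0.2369, 0.1441]
tcp_rot: [0.421, 0.563, -0.42, 0.573]
contact_force: [1.2, -0.8, 1.2]
opening: 0.547
```

Call:
play_rows --rows '[[40, [0, 0.015, -0.045], [0, 0, 0]], [40, [0, 0.045, -0.134], [0, 0, 0]], [40, [0, 0.08, -0.24], [0, 0, 0]], [40, [0, 0.115, -0.345], [0, 0, 0]], [40, [0, 0.15, -0.45], [0, 0, 0]], [40, [0, 0.185, -0.555], [0, 0, 0]], [40, [0, 0.225, -0.672], [0, 0, 0]]]'

```text
time: 11.63
eef_pos: [0.57, -0.0199, 0.1341]
tcp_rot: [0.421, 0.569, -0.421, 0.567]
contact_force: [0.5, -0.4, 0.3]
opening: 0.545
```

Call:
play_rows --rows '[[40, [0, 0.04, -0.12], [0, 0, 0]], [40, [0, 0.08, -0.24], [0, 0, 0]], [40, [0, 0.115, -0.345], [0, 0, 0]], [40, [0, 0.15, -0.45], [0, 0, 0]], [40, [0, 0.185, -0.555], [0, 0, 0]], [40, [0, 0.21, -0.63], [0, 0, 0]], [40, [0, 0.225, -0.672], [0, 0, 0]], [40, [0, 0.225, -0.672], [0, 0, 0]], [40, [0, 0.225, -0.672], [0, 0, 0]], [40, [0, 0.225, -0.672], [0, 0, 0]]]'

```text
time: 12.47
eef_pos: [0.577, 0.1894, 0.1352]
tcp_rot: [0.421, 0.568, -0.422, 0.568]
contact_force: [0.5, -0.8, 0.3]
opening: 0.544
```

Call:
play_rows --rows '[[40, [0.05, 0.013, 0.004], [0, 0, 0]], [40, [0.11, 0.013, 0.004], [0, 0, 0]], [40, [0.15, 0.013, 0.004], [0, 0, 0]], [40, [0.172, 0.013, 0.004], [0, 0, 0]], [40, [0.172, 0.013, 0.004], [0, 0, 0]], [40, [0.172, 0.013, 0.004], [0, 0, 0]], [40, [0.172, 0.013, 0.004], [0, 0, 0]]]'

```text
time: 13.05
eef_pos: [0.5822, 0.1901, 0.0853]
tcp_rot: [0.421, 0.568, -0.421, 0.569]
contact_force: [-0.5, -0.2, 0.9]
opening: 0.544
```

Run:
```python
from h import *
s=ctrl.get_state();e=s["eef_pos"];print(e,s["contact_force"],s["opening"])
look("a7.png",[.58,.187,.08],[[.58,.187,.076],e],90,100,4)
```

```text
[0.58218847 0.19013478 0.08525778] [-0.52181442 -0.19190059  0.87598006] 0.544445394007
top 134 154
side 207 232
```

View pics/a7.png

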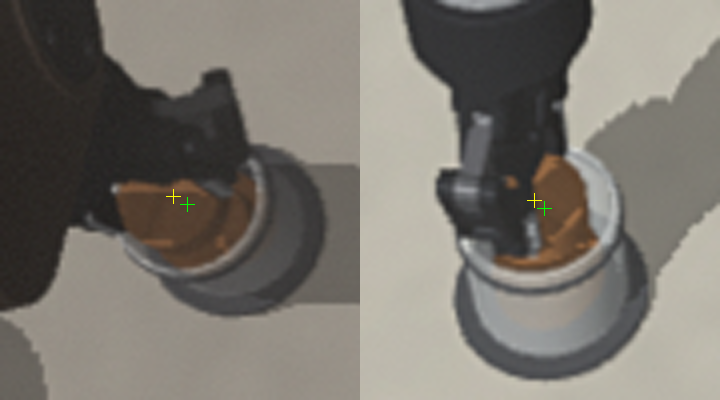

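The round is level at the mouth and sits about 3 mm toward +y. I'll nudge it back and release.

Call:
play_rows --rows '[[40, [0, -0.005, 0.012], [0, 0, 0]], [40, [0, -0.005, 0.012], [0, 0, 0]], [70, [0, -0.005, 0.012], [0, 0, 0]], [80, [0, -0.005, 0.012], [0, 0, 0]], [90, [0, -0.005, 0.012], [0, 0, 0]], [100, [0, -0.005, 0.012], [0, 0, 0]], [100, [0, -0.005, 0.012], [0, 0, 0]], [100, [-0.06, -0.005, 0.012], [0, 0, 0]], [100, [-0.18, -0.005, 0.012], [0, 0, 0]], [100, [-0.3, -0.005, 0.012], [0, 0, 0]]]'

```text
time: 13.98
eef_pos: [0.5796, 0.1863, 0.1731]
tcp_rot: [0.42, 0.57, -0.422, 0.567]
contact_force: [1.1, 0.6, -0.4]
opening: 1.004
```

Call:
play_rows --rows '[[100, [-0.1, -0.1, 0.3], [0, 0, 0]], [100, [-0.1, -0.23, 0.667], [0, 0, 0]], [100, [-0.1, -0.23, 0.667], [0, 0, 0]], [100, [-0.1, -0.23, 0.667], [0, 0, 0]], [100, [-0.1, -0.23, 0.667], [0, 0, 0]], [100, [-0.1, -0.23, 0.667], [0, 0, 0]], [100, [-0.1, -0.23, 0.667], [0, 0, 0]], [100, [-0.1, -0.23, 0.667], [0, 0, 0]]]'

```text
time: 14.65
eef_pos: [0.5733, -0.0249, 0.2042]
tcp_rot: [0.421, 0.568, -0.421, 0.568]
contact_force: [-0.3, 0.5, -0.7]
opening: 1.003
```

Run:
```python
from h import *
s=ctrl.get_state();print(s["eef_pos"],s["contact_force"])
t=cams.read_camera("top");c=cams.read_camera("side")
for n,k,b in(("top",t,(160,180,60,60)),("side",c,(225,260,60,60)),("top",t,(280,130,200,170)),("side",c,(260,130,170,120))):
    for o in brown(k,b):print(n,np.round(o,2),"z66",plane(k,o[:2],.066).round(4),"z17",plane(k,o[:2],.017).round(4))
up=lambda k,P,w,h:(lambda p:cv2.resize(k["color"][int(p[1])-h//2:int(p[1])+h//2,int(p[0])-w//2:int(p[0])+w//2,::-1],(400,400),interpolation=cv2.INTER_CUBIC))(pix(k,P))
cv2.imwrite("pics/a8.png",np.hstack([up(t,[.58,.187,.05],66,66),up(c,[.58,.187,.05],66,66)]))
```

```text
[ 0.57333622 -0.02489164  0.20419006] [-0.29654993  0.52280147 -0.67463613]
side [252.93 288.3  418.5    0.84] z66 [0.5783 0.1904 0.066 ] z17 [0.5992 0.1646 0.017 ]
top [405.39 268.44 432.     0.78] z66 [ 0.4272 -0.2478  0.066 ] z17 [ 0.4288 -0.2585  0.017 ]
top [322.18 193.22 392.5    0.9 ] z66 [ 0.5876 -0.0962  0.066 ] z17 [ 0.5999 -0.0969  0.017 ]
side [308.7  205.47 328.     0.86] z66 [ 0.5788 -0.0472  0.066 ] z17 [ 0.5997 -0.0895  0.017 ]
side [399.28 184.83 272.5    0.8 ] z66 [ 0.4194 -0.1979  0.066 ] z17 [ 0.4293 -0.2506  0.017 ]
```

View pics/a8.png

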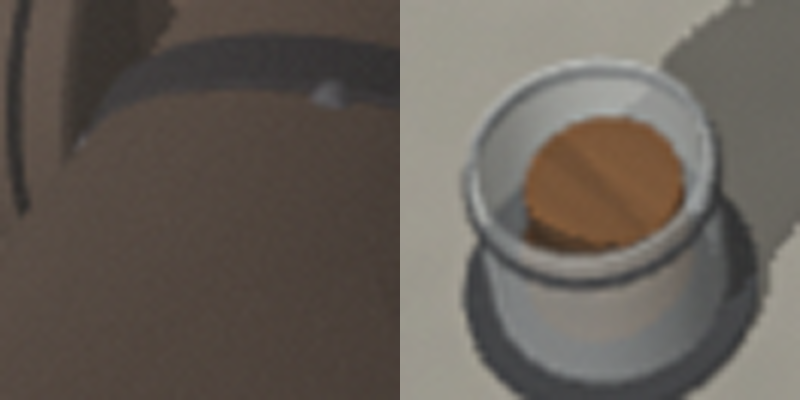

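Side view: the top round is flat near the ring, with its ellipse centred at crop (605,180). The arm blocks the top view, so I'll move it aside and check height by triangulation.

Call:
play_rows --rows '[[100, [0, -0.23, 0.667], [0, 0, 0]], [100, [0, -0.23, 0.667], [0, 0, 0]], [100, [0, -0.23, 0.667], [0, 0, 0]], [100, [0, -0.23, 0.667], [0, 0, 0]], [100, [0, -0.23, 0.667], [0, 0, 0]], [100, [0, -0.23, 0.667], [0, 0, 0]], [100, [0, -0.23, 0.667], [0, 0, 0]], [100, [0, -0.23, 0.667], [0, 0, 0]]]'

```text
time: 15.42
eef_pos: [0.566, -0.2349, 0.2037]
tcp_rot: [0.421, 0.569, -0.42, 0.568]
contact_force: [0.9, -0.2, -0.1]
opening: 1.0
```

Run:
```python
from h import *
s=ctrl.get_state();print(s["eef_pos"],s["contact_force"])
t=cams.read_camera("top");c=cams.read_camera("side");o=[]
for k,b in((t,(160,180,60,60)),(c,(225,260,60,60))):
    r=brown(k,b);print(np.round(r,2));o.append(max(r,key=lambda q:q[2])[:2])
(o1,d1),(o2,d2)=ray(t,o[0]),ray(c,o[1]);k=np.linalg.lstsq(np.c_[d1,-d2],o2-o1,rcond=None)[0];print("tri",((o1+k[0]*d1+o2+k[1]*d2)/2).round(4))
up=lambda k,P,w,h:(lambda p:cv2.resize(k["color"][int(p[1])-h//2:int(p[1])+h//2,int(p[0])-w//2:int(p[0])+w//2,::-1],(400,400),interpolation=cv2.INTER_CUBIC))(pix(k,P))
cv2.imwrite("pics/a9.png",np.hstack([up(t,[.58,.187,.05],66,66),up(c,[.58,.187,.05],66,66)]))
```

```text
[ 0.56602316 -0.23494419  0.20370471] [ 0.88089135 -0.15166149 -0.12176712]
[[182.92 207.01 462.     0.74]]
[[252.96 288.31 419.5    0.84]]
tri [0.5793 0.1876 0.0608]
```

View pics/a9.png

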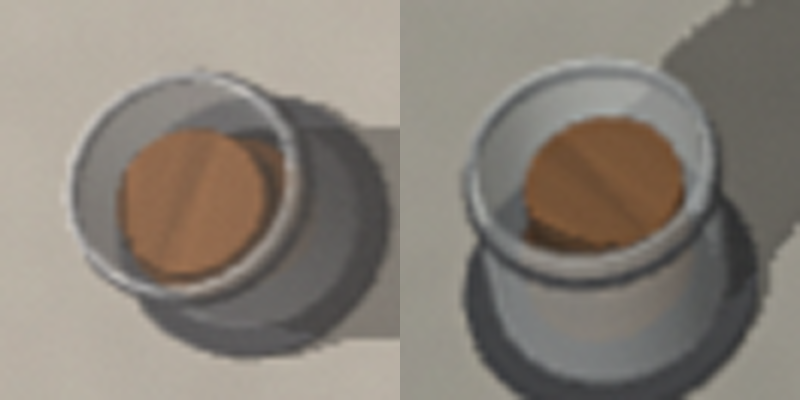

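Both views show the top round flat inside the tube, just below the rim. Triangulated height is 61 mm. The same method read the rim 7 mm low, so this fits 66 mm. Handing in.

```bash
python3 -c "
from plant import ctrl
print(ctrl.sign_off())"
```

```text
the job is handed in; nothing more can be done
None
```

I dropped two of the three loose cedar rounds into the tube, making three in the stack. The third stayed on the ledge where it was, along with the block and the tin. I never gripped the red or purple look-alikes. The job took about 15.5 s of the 64 s allowed, and the highest tool force I saw was about 6 N, while gripping.

**Last checks:**
- **Stack:** both views show the top round lying flat inside the tube, just below the rim. The spare round and the block read at their original positions at the last check. The arm was well clear of everything, with its gripper empty.
- **Height:** the two cameras put the stack top at 61 mm against the ring's 66 mm. I take this as level with the ring, because the same method read the 76 mm rim about 7 mm low; three rounds on the tube floor should also come to 66 mm.

**Disagreements:**
- **Camera offset:** the two cameras differed by about 6–7 mm in y throughout, more than their stated 2 mm, so I worked from roughly the average of the two.
- **False alarm:** I briefly thought the first round had tipped in the grip and moved it away from the tube. A second look showed it was level, so I carried on.

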